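Turn the index plate to its key and press it home

TASK

On the measuring stage, turn the round aluminium index plate by pushing with a fingertip against its brass stud until its rim notch stands over the red key, then press the plate straight down on its black hub until it is fully home and flat on its seat, with the key in the notch, and let go. The plate must stay on its spindle: do not lift it or tip it, and leave the loose things on the stage, the granite and the table where they are.

Things in the scene. Friction and masses are not known exactly. Their poses are not given: they have to be found in the camera images.
- stage: fixed stage on a black granite slab (slab top 50 mm above the table): plates 190 x 190 mm, white top plate 55 mm above the origin, two micrometer heads sticking out 64 mm low at two sides. Origin: centre of its underside, on the plate's upright turning axis; z up, x points level from the axis to the red key. Its place and heading vary
- seat (a point): on the axis, in the plane of the top face of the grey round seat (124 mm across), 80 mm above the stage's origin: where the plate's underside centre belongs. A steel spindle 20 mm across stands 27 mm up through it into the plate's bore, hidden under the plate
- key (a point): on the ridge of the red key, 60 mm from the axis, 86 mm above the stage's origin. The key is a radial bar 8 mm wide with a rounded top, from 53 to 83 mm from the axis. At first its top is 2 mm below the plate's underside, and it stops a plate that is not lined up
- plate: loose round aluminium plate, 130 mm across, 10 mm thick, 0.25 to 0.48 kg; origin: centre of its underside; z up; x points to its notch. At first it lies 8 mm above the seat on a collar, turned 0.8 rad or more from the key; seated, its underside lies on the seat. It turns either way on the spindle (1 mm play), needs a few N at the stud, and stays where it is left
- notch (a point): the notch in the plate's rim: 12 mm wide, open outwards, from 49 mm radius to the rim (2 mm spare each side of the key); this point is on its middle line 60 mm from the plate's centre, level with the plate's underside. A red line on the plate's top runs to the notch. Lined up when straight above key
- stud (a point): top of the brass stud, an upright cylinder 10 mm across that stands 28 mm above the plate's top face, 50 mm from the plate's centre on the side opposite the notch. It is fixed to the plate and does not roll: pushed along the circle it turns the plate; pushed mostly towards or away from the centre it binds
- hub (a point): top of the black round hub in the middle of the plate, 36 mm across at its foot, with a flat top 22 mm across, 24 mm above the plate's top face; the place to press
- collar (a joint): how far the steel collar under the plate (90 mm across, hidden) has been pressed down, in m: 0 at first, 0.008 with the plate seated. It has no spring: it yields stiffly at about 9 N (of which the plate's weight gives 2.4 to 4.6 N) and stays where it is left
- thumbnut: black knurled thumb nut, 24 mm across, 18 mm high, standing loose on a corner of the white top plate of the stage; origin at the centre of its underside
- ring_gauge: small steel ring gauge, 28 mm across, 14 mm high, lying loose on another corner of the white top plate of the stage; origin at the centre of its underside
- v_block: dark steel V-block 50 x 45 x 40 mm, loose on the granite; origin at the centre of its underside
- ball_standard: steel ball on a round foot, 50 mm across, 61 mm high, loose on the granite; origin at the centre of its underside
- gauge_block: steel gauge block standing on edge, 35 x 9 x 30 mm high, loose on the granite; origin at the centre of its underside
- pin_gauge: upright steel cylinder 20 mm across, 50 mm high, loose on the granite; origin at the centre of its underside
- screwdriver: screwdriver lying loose on the table beside the granite; origin under the tool, its own x axis along the blade
Not all that is in view belongs to the job. There is more than one size of the plate; the job needs the smaller.

How it is judged:
By the outcome, as a careful person would: the job done as asked, in the order asked, and still so for the second after the job is handed in, with the robot touching nothing.
It also fails if it takes over 51 s, if anything falls off the work surface, if the arm or the gripper's body presses on something with over 40 N, if the wrist force passes 120 N, or if a joint passes its speed limit or range.

ROBOT

A 7-joint arm with a two-finger parallel gripper is mounted at the origin on the work surface. World frame = base frame: x ahead of the robot, y to its left, z up, the work surface at z = 0. Lengths are in m, angles in rad, forces in N, time in s.
With the tool pointing down it reaches from about 0.425 to 0.925 m from the base axis. Payload 6.8 kg.
Tool frame: the origin (TCP) lies midway between the tips of the shut fingers; the grasp point (between the pads) lies 19 mm behind it; y points along the fingers, z is the direction in which the jaws open and shut, and the axes are right-handed (so a half turn about y gives the same grasp; the last joint's range is limited). The gripper opens to 85 mm and grips with 20 to 120 N. Pads are 22 mm wide; open, the fingers measure 114 mm over their backs; the gripper's body (76 mm by 85 mm) begins 54 mm behind the grasp point. The pads swing forward as they close: fully open they stand 13 mm farther back than shut.
Start: joints at [-0.108, 0.477, 0.022, 1.555, -0.011, 1.109, -0.083], TCP at [0.675, 0, 0.231] pointing down, gripper open.
Joint ranges: [-2.96, 2.96], [-0.34, 2.1], [-1.41, 1.46], [0.24, 2.44], [-1.37, 4.51], [0.17, 1.92], [-2.96, 2.96]. Speed limits (rad/s): [2.39, 2.39, 3.14, 3.14, 3.14, 3.14, 3.14].

INTERFACE

Orientations are given as a rotation vector (axis times angle).
In Python, from bench import r gives the robot as it stands.
- The arm moves only by the tool send_rows, never from a script. Its argument "rows" is text: rows parted by semicolons, each of 6 numbers parted by spaces: the shift along the world's x, y, z in m, then the turn, a rotation vector about the world's x, y, z in rad. A call has 1 to 20 rows; each row shifts and turns the commanded pose from where the row before left it; what a row does not reach is not made up. A row lasts 1/10 s, in which the tool goes at most 50 mm and 8.59 degrees, less where a joint would pass 70% of its speed; a pose out of reach is approached as far as the arm can. A call is refused whole if a number of a shift passes 0.05 or a number of a turn 0.15, either way. A call with a gripper value outside its range is refused whole. "grip" is the finger opening in m, from 0 to 0.0854, set as the call begins (left out, the last holds). The fingers move at their own pace and stop on an object; "grip_force" is the grip in N (left out, the last holds). Time passes only in rows, so rows that do not move let the fingers close. It gives the time, the measured TCP pose, the force and the opening at its end, in the units of the state.
- r.get_obs(): the state, without advancing time (a new reading comes with each control period).
- r.grab_frame(name): name is "scene" or "side" or "wrist"; returns a dict with "pixels" (400x640x3 uint8, red, green, blue), "intrinsics" (3x3 intrinsics, pixels), "k1" (the pictures are not rectified: a ray, as slopes to the right and down, at radius r is drawn at 1 + k1 r^2 times it, then the intrinsics apply), "position" and "orientation" of the camera in the world. Camera axes: x right, y up, looking along -z (the intrinsics and any distortion apply to the point x, -y, -z); pixel columns grow to the right and rows downward; lengths in m; the calibration is good to about 2 mm. A picture is of the moment at which its call begins. There is no depth.
- r.hand_in(): hands the job in, once; it reports no verdict.
The state is a dict: "clock": time; "joints": joint angles; "qvel": joint speeds; "tau": joint torques, N m; "tcp_pos": TCP position; "orientation": TCP orientation; "contact_force": force on the tool from outside, world axes, zero at the start; "moment": the same for the moment, N m; "grip_width": finger opening in m.
Only numpy, scipy, OpenCV 4.12 (cv2) and the standard library are available. Lean on these libraries where they do the work, as an engineer would, in place of code of your own. Each camera call takes 0.05 s, during which the arm holds its last target.

## Working session

There is one attempt and no reset: what is moved stays moved. The work goes in short steps, Python scripts to look and compute and a tool call to move; the robot and the scene stay as the last step left them, time stands still between calls to the robot, and variables do not carry over. Pictures are saved under pics/ and viewed, and the job is handed in when it is done.

Besides the shell and the picture viewer there is one more tool, called after "Request:" in YAML: its name, and indented under it one key for each argument. send_rows: Moves the arm, as the interface text tells. Its arguments: {"type":"object","properties":{"rows":{"type":"string"},"grip":{"type":"number"},"grip_force":{"type":"number"}},"required":["rows"]}

```bash
mkdir -p pics; ls; python3 - <<'E'
from bench import r
import cv2
for n in ["scene","side","wrist"]:
    f=r.grab_frame(n); cv2.imwrite(f"pics/{n}0.png",f["pixels"][:,:,::-1])
    print(n,f["intrinsics"],f["k1"],f["position"],f["orientation"])
o=r.get_obs(); print(o)
E
```

```text
pics
scene [[414.6217255    0.         323.23042027]
 [  0.         414.6217255  200.09738245]
 [  0.           0.           1.        ]] -0.08141407266682034 [0.90679333 0.35443601 1.22168133] [0.27281977 0.63216234 2.2128009 ]
side [[441.83001011   0.         319.97199511]
 [  0.         441.83001011 197.30527221]
 [  0.           0.           1.        ]] 0.0013254943012183948 [ 0.24046904 -1.01607239  1.01424543] [ 0.81194668 -0.08100617 -0.23269402]
wrist [[294.58552778   0.         319.50851277]
 [  0.         294.58552778 198.18412677]
 [  0.           0.           1.        ]] -0.008029028080723371 [0.67436355 0.06558452 0.37307472] [-0.26247447  0.00055426  0.00160978]
{'clock': 0.15, 'joints': array([-0.10809671,  0.47763771,  0.02235974,  1.5561791 , -0.01149594,
        1.10930772, -0.08311593]), 'qvel': array([-0.00066361, -0.0026627 , -0.00133347, -0.00441687, -0.00098872,
        0.00227311,  0.00022802]), 'tau': array([ 1.55385478e-03, -5.96924365e+01,  1.60940632e+00, -2.81490952e+01,
        1.26662746e-02,  6.56643446e-03,  5.58682734e-05]), 'tcp_pos': array([ 6.74560253e-01, -1.59811656e-05,  2.30549991e-01]), 'orientation': array([-1.21030453,  1.21018678, -1.20862521]), 'contact_force': array([ 0.28891401, -0.28778587,  0.15106192]), 'moment': array([0.06367379, 0.03059977, 0.00195939]), 'grip_width': 0.08572380542263462}
```

View pics/scene0.png

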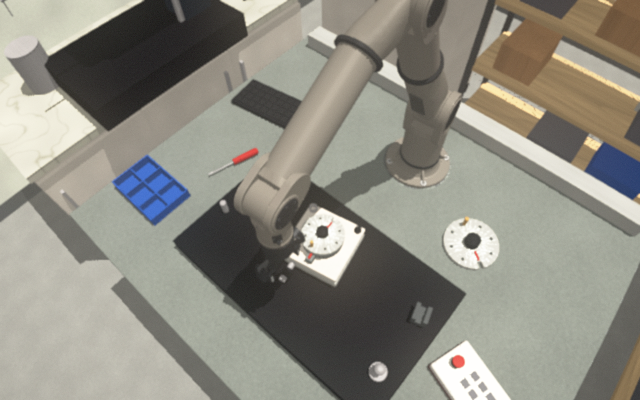

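View pics/side0.png

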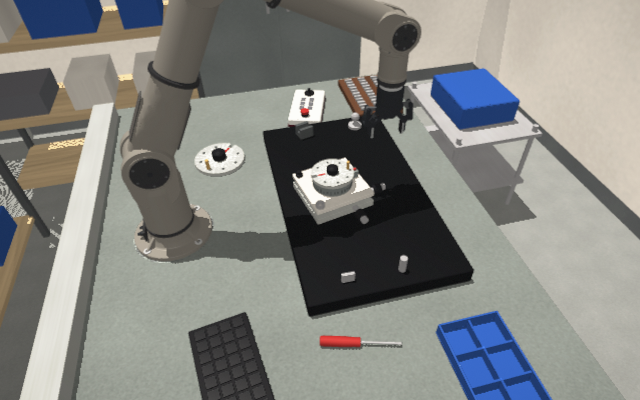

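View pics/wrist0.png

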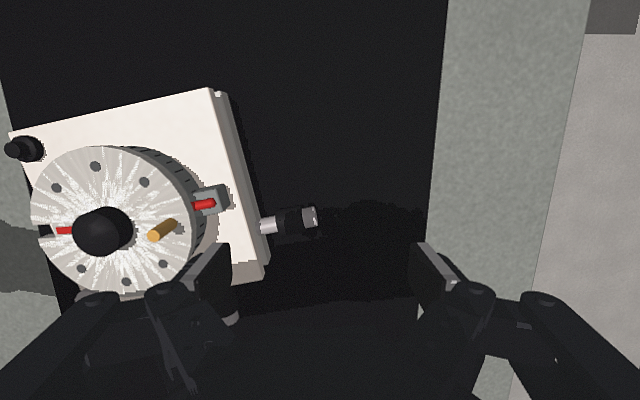

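```bash
cat > h.py <<'E'
from bench import r
import cv2, numpy as np
from scipy.spatial.transform import Rotation as R
def onz(f,u,v,z):
    K=f["intrinsics"]; x=(u-K[0,2])/K[0,0]; y=(v-K[1,2])/K[1,1]
    rd=np.hypot(x,y); q=rd
    for _ in range(20): q=rd/(1+f["k1"]*q*q)
    s=q/rd if rd>0 else 1
    d=R.from_rotvec(f["orientation"]).apply([x*s,-y*s,-1]); p=np.array(f["position"])
    return p+d*(z-p[2])/d[2]
def proj(f,P):
    c=R.from_rotvec(f["orientation"]).inv().apply(np.array(P)-f["position"])
    x=c[...,0]/-c[...,2]; y=-c[...,1]/-c[...,2]; s=1+f["k1"]*(x*x+y*y); K=f["intrinsics"]
    return np.stack([x*s*K[0,0]+K[0,2],y*s*K[1,1]+K[1,2]],-1)
def crop(f,x0,y0,w,h,s,name):
    c=f["pixels"][y0:y0+h,x0:x0+w,::-1]; cv2.imwrite("pics/"+name,cv2.resize(c,None,fx=s,fy=s,interpolation=cv2.INTER_CUBIC))
E
python3 - <<'E'
from h import *
f=r.grab_frame("wrist"); s=r.grab_frame("side"); c=r.grab_frame("scene")
for n,u,v,z in [("hubtop",98,230,.172),("notch in",57,230,.148),("notch mouth",42,240,.148),("stud top",154,236,.176),("key",205,203,.136),("thumbnut",15,148,.123)]: print(n,onz(f,u,v,z))
crop(f,0,80,330,250,2.4,"w1.png"); crop(s,260,140,140,100,5.5,"s1.png"); crop(c,260,180,130,110,5.4,"c1.png")
E
```

```text
hubtop [ 0.51224445 -0.0128579   0.172     ]
notch in [ 0.45886461 -0.02232551  0.148     ]
notch mouth [ 0.4441745  -0.03122503  0.148     ]
stud top [ 0.55524611 -0.01578979  0.176     ]
key [ 0.57836431 -0.00248102  0.136     ]
thumbnut [0.41588613 0.04204178 0.123     ]
```

View pics/w1.png

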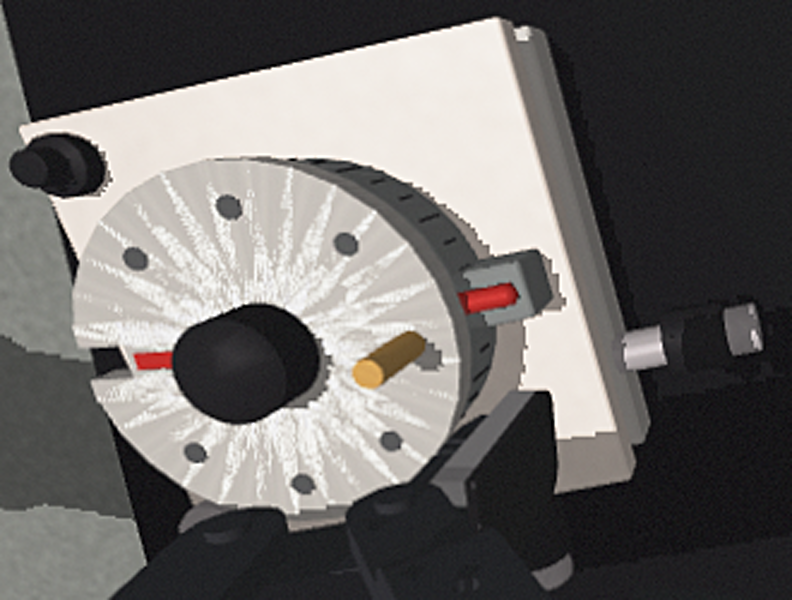

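View pics/s1.png

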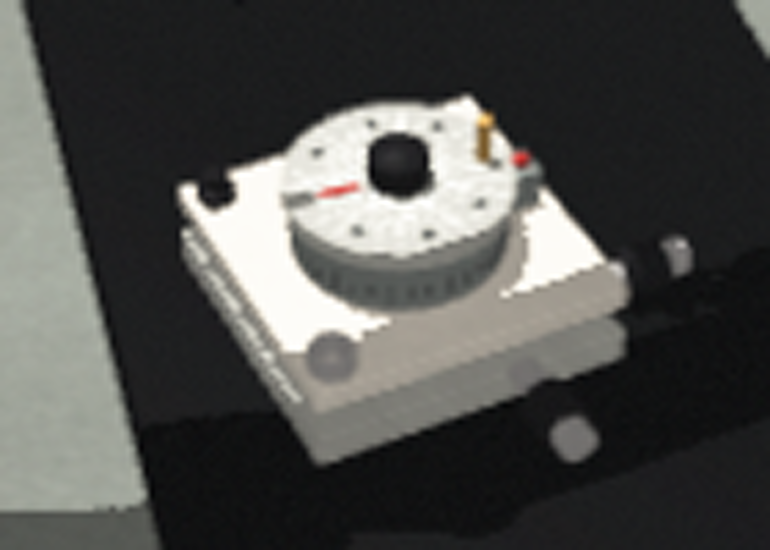

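View pics/c1.png

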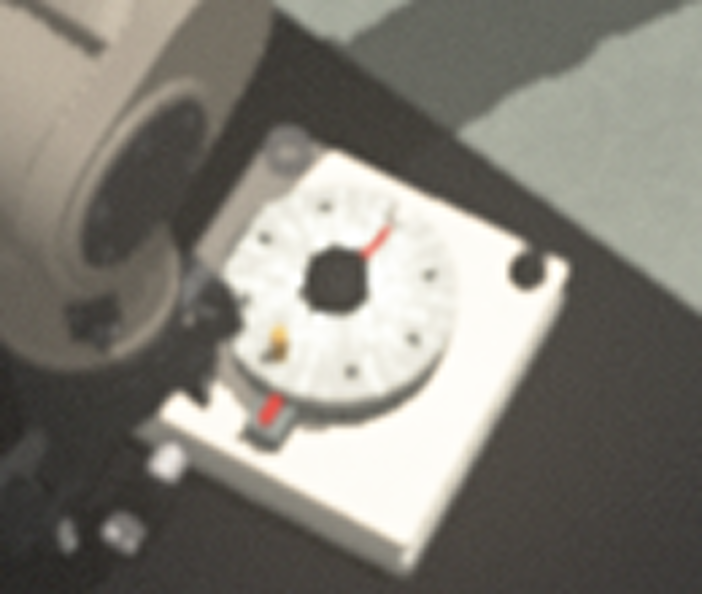

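Request:
send_rows:
  rows: "-0.03 -0.015 0 0 0 0;-0.04 -0.02 0.01 0 0 0;-0.04 -0.02 0.01 0 0 0;-0.04 -0.02 0 0 0 0;-0.015 0 0 0 0 0;0 0 0 0 0 0;0 0 0 0 0 0"
  grip: 0.032

```text
clock: 1.0
tcp_pos: [0.5106, -0.0747, 0.2517]
orientation: [-1.208, 1.208, -1.209]
contact_force: [0.7, 0.3, 0.1]
grip_width: 0.0321
```

```bash
python3 - <<'E'
from h import *
f=r.grab_frame("wrist"); import pickle; pickle.dump(f,open("f2.pkl","wb"))
o=r.get_obs(); print(o["tcp_pos"],o["grip_width"],o["contact_force"])
crop(f,200,30,260,200,3,"w2.png"); crop(f,0,0,640,400,1,"w2f.png")
E
```

```text
[ 0.5110786  -0.07443974  0.25157013] 0.03224006784381548 [ 0.31500827  0.13950282 -0.37305356]
```

View pics/w2f.png

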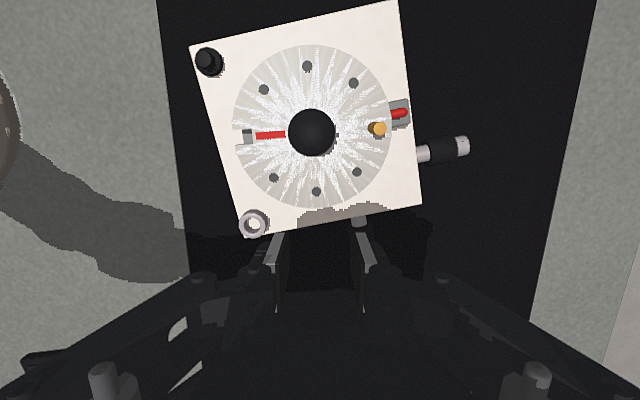

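View pics/w2.png

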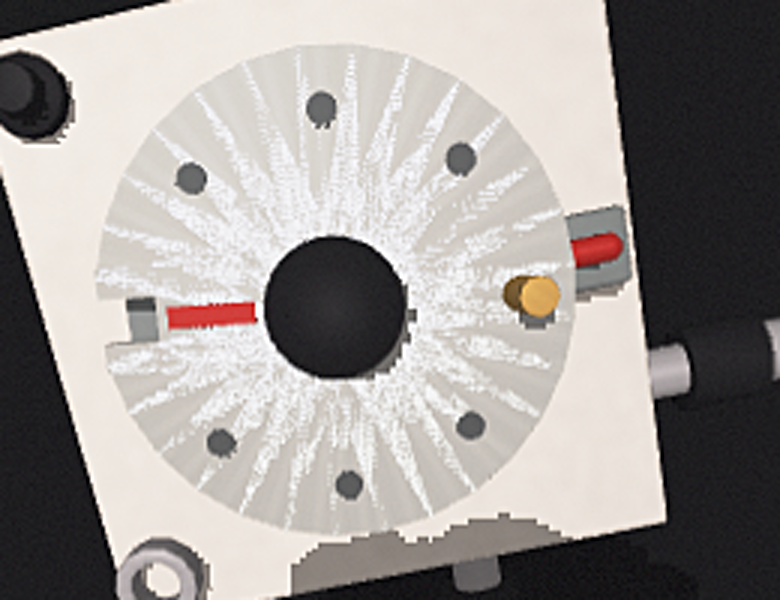

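```bash
python3 - <<'E'
from h import *
import pickle
f=pickle.load(open("f2.pkl","rb"))
P=lambda x,y,z: onz(f,200+x/3-0.33,30+y/3-0.33,z)
H=np.array([P(x,y,.148)[:2] for x,y in [(320,109),(349,485),(460,158),(221,443),(191,178),(470,426)]])
c=H.mean(0); print("holes c",c, np.linalg.norm(H-c,axis=1))
rim=np.array([P(x,y,.148)[:2] for x,y in [(96,275),(340,43),(575,290),(345,535),(520,135),(150,135),(140,420),(510,460)]])
A=np.c_[2*rim,np.ones(len(rim))]; s=np.linalg.lstsq(A,(rim**2).sum(1),rcond=None)[0]
print("rim c",s[:2],np.sqrt(s[2]+s[:2]@s[:2]))
c=s[:2]
an=lambda p:np.degrees(np.arctan2(p[1]-c[1],p[0]-c[0]))
st=P(540,297,.176); print("stud",st,an(st),np.linalg.norm(st[:2]-c))
for x,y in [(254,313),(168,318),(130,318)]: p=P(x,y,.148); print("line",p,an(p),np.linalg.norm(p[:2]-c))
for x,y in [(575,252),(617,245)]: p=P(x,y,.136); print("key",p,an(p),np.linalg.norm(p[:2]-c))
q=P(334,307,.172);print("hub",q)
# stage edges
a=P(603,0,.105);b=P(666,520,.105); print("edge",np.degrees(np.arctan2(*(b-a)[:2][::-1])))
E
```

```text
holes c [ 0.50410206 -0.01911092] [0.04993128 0.05016322 0.05017395 0.04995473 0.05013565 0.05006653]
rim c [ 0.50453506 -0.01889122] 0.06489573791819246
stud [ 0.55406757 -0.01565104  0.176     ] 3.7426774831199734 0.04963837473193095
line [ 0.4818709  -0.02089459  0.148     ] -174.94854527296908 0.02275253548138822
line [ 0.45833666 -0.02225999  0.148     ] -175.82939121017174 0.046321063885077875
line [ 0.4479513  -0.02227002  0.148     ] -176.58273635178034 0.056684555889837306
key [ 0.57132168 -0.00447258  0.136     ] 12.182671506344695 0.06832531732260895
key [ 0.58302392 -0.00254202  0.136     ] 11.766437132231037 0.0801735425959646
hub [ 0.50432443 -0.01827444  0.172     ]
edge -78.2900988009839
```

Request:
send_rows:
  rows: "0.004 0.005 0 0 0 0.1;0.004 0.006 0 0 0 0.14;0.004 0.006 0 0 0 0.14;0.004 0.006 0 0 0 0.14;0.004 0.006 0 0 0 0.14;0.004 0.006 0 0 0 0.14;0.004 0.006 0 0 0 0.14;0.004 0.006 0 0 0 0.14;0.004 0.006 0 0 0 0.14;0.004 0.006 0 0 0 0.14;0.003 0 0 0 0 0.14;0 0 0 0 0 0.14;0 0 0 0 0 0;0 0 0 0 0 0"
  grip: 0.022

```text
clock: 2.45
tcp_pos: [0.5536, -0.0156, 0.251]
orientation: [-1.57, -0.052, 0.052]
contact_force: [0.1, -0.9, 0.9]
grip_width: 0.022
```

```bash
python3 - <<'E'
from h import *
f=r.grab_frame("wrist")
o=r.get_obs(); print(o["clock"],o["tcp_pos"],o["grip_width"],o["contact_force"],o["joints"],R.from_rotvec(o["orientation"]).as_matrix())
crop(f,0,0,640,400,1,"w3.png")
E
```

```text
2.5 [ 0.55347663 -0.01568554  0.25103663] 0.021980030422351457 [ 0.01720066 -1.50302829  0.73248513] [ 0.09799833  0.27067356 -0.21966822  1.81385617  0.06630857  1.06443097
  1.49090524] [[ 9.97807440e-01 -2.66920185e-04 -6.61833940e-02]
 [ 6.61834710e-02  2.90630942e-04  9.97807428e-01]
 [-2.47100002e-04 -9.99999922e-01  3.07659421e-04]]
```

View pics/w3.png

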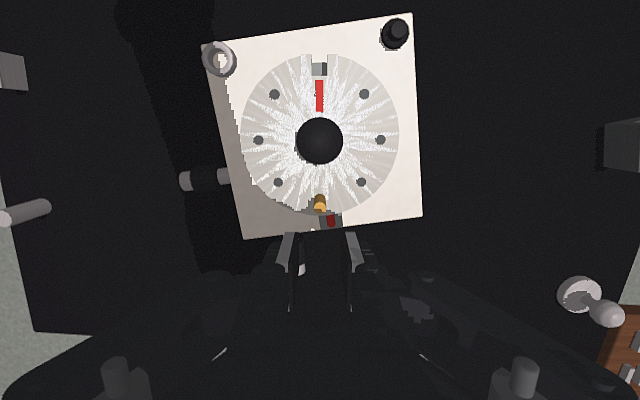

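Request:
send_rows:
  rows: "0 0 -0.02 0 0 0;0 0 -0.02 0 0 0;0 0 -0.02 0 0 0;0 0 -0.012 0 0 0;0 0 -0.012 0 0 0;0 0 -0.01 0 0 0;0 0 0 0 0 0;0 0 0 0 0 0"

```text
clock: 3.3
tcp_pos: [0.5533, -0.016, 0.1576]
orientation: [-1.57, -0.054, 0.054]
contact_force: [0.0, 0.1, -0.3]
grip_width: 0.022
```

```bash
python3 - <<'E'
from h import *
f=r.grab_frame("wrist")
o=r.get_obs(); print(o["clock"],o["tcp_pos"],o["grip_width"],o["contact_force"])
crop(f,0,0,640,400,1,"w4.png")
g=r.grab_frame("side");crop(g,260,120,160,120,5,"s4.png")
# waypoints for CW push
c=np.array([.5043,-.019])
for k in range(0,21):
    th=np.radians(4-8*k); print(k,np.round(c+.0495*np.array([np.cos(th),np.sin(th)]),4))
E
```

```text
3.35 [ 0.55354383 -0.01592969  0.15791678] 0.021813791802396024 [-0.1694405   0.67166855 -0.80971487]
0 [ 0.5537 -0.0155]
1 [ 0.5537 -0.0225]
2 [ 0.5527 -0.0293]
3 [ 0.5508 -0.0359]
4 [ 0.548  -0.0422]
5 [ 0.5443 -0.0481]
6 [ 0.5399 -0.0534]
7 [ 0.5348 -0.058 ]
8 [ 0.529  -0.0619]
9 [ 0.5228 -0.0649]
10 [ 0.5163 -0.067 ]
11 [ 0.5095 -0.0682]
12 [ 0.5026 -0.0685]
13 [ 0.4957 -0.0677]
14 [ 0.489  -0.0661]
15 [ 0.4826 -0.0635]
16 [ 0.4766 -0.06  ]
17 [ 0.4712 -0.0558]
18 [ 0.4664 -0.0508]
19 [ 0.4623 -0.0452]
20 [ 0.4591 -0.0391]
```

View pics/w4.png

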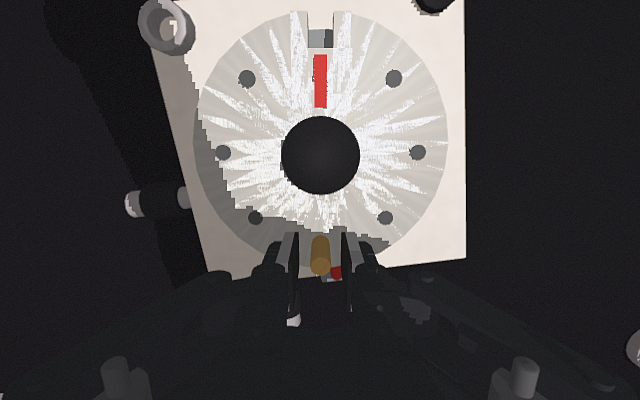

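View pics/s4.png

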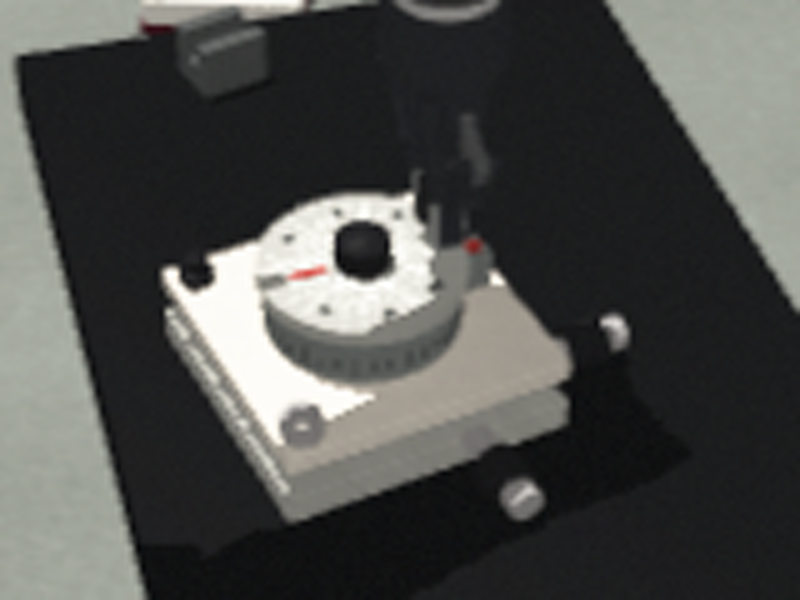

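```bash
python3 - <<'E'
import numpy as np
c=np.array([.5043,-.019]); prev=np.array([.5536,-.0159])
for a in range(0,2):
  s=[]
  for k in range(1,21):
    th=np.radians(4-4*(k+20*a)); p=np.round(c+.0495*np.array([np.cos(th),np.sin(th)]),4)
    d=p-prev; prev=p; s.append("%.4f %.4f 0 0 0 -0.07"%tuple(d))
  print(";".join(s)); print(prev)
E
```

```text
0.0002 -0.0031 0 0 0 -0.07;-0.0001 -0.0035 0 0 0 -0.07;-0.0004 -0.0034 0 0 0 -0.07;-0.0006 -0.0034 0 0 0 -0.07;-0.0008 -0.0033 0 0 0 -0.07;-0.0011 -0.0033 0 0 0 -0.07;-0.0013 -0.0032 0 0 0 -0.07;-0.0015 -0.0031 0 0 0 -0.07;-0.0017 -0.0030 0 0 0 -0.07;-0.0020 -0.0029 0 0 0 -0.07;-0.0021 -0.0027 0 0 0 -0.07;-0.0023 -0.0026 0 0 0 -0.07;-0.0025 -0.0024 0 0 0 -0.07;-0.0026 -0.0022 0 0 0 -0.07;-0.0028 -0.0020 0 0 0 -0.07;-0.0030 -0.0019 0 0 0 -0.07;-0.0030 -0.0016 0 0 0 -0.07;-0.0032 -0.0014 0 0 0 -0.07;-0.0032 -0.0012 0 0 0 -0.07;-0.0033 -0.0009 0 0 0 -0.07
[ 0.5163 -0.067 ]
-0.0034 -0.0007 0 0 0 -0.07;-0.0034 -0.0005 0 0 0 -0.07;-0.0035 -0.0003 0 0 0 -0.07;-0.0034 0.0000 0 0 0 -0.07;-0.0035 0.0003 0 0 0 -0.07;-0.0034 0.0005 0 0 0 -0.07;-0.0034 0.0007 0 0 0 -0.07;-0.0033 0.0009 0 0 0 -0.07;-0.0032 0.0012 0 0 0 -0.07;-0.0032 0.0014 0 0 0 -0.07;-0.0030 0.0016 0 0 0 -0.07;-0.0030 0.0019 0 0 0 -0.07;-0.0028 0.0020 0 0 0 -0.07;-0.0026 0.0022 0 0 0 -0.07;-0.0025 0.0024 0 0 0 -0.07;-0.0023 0.0026 0 0 0 -0.07;-0.0021 0.0027 0 0 0 -0.07;-0.0020 0.0029 0 0 0 -0.07;-0.0017 0.0030 0 0 0 -0.07;-0.0015 0.0031 0 0 0 -0.07
[ 0.4591 -0.0391]
```

First ~20° to check contact.

Request:
send_rows:
  rows: "0.0002 -0.0031 0 0 0 -0.07;-0.0001 -0.0035 0 0 0 -0.07;-0.0004 -0.0034 0 0 0 -0.07;-0.0006 -0.0034 0 0 0 -0.07;-0.0008 -0.0033 0 0 0 -0.07;-0.0011 -0.0033 0 0 0 -0.07"

```text
clock: 4.0
tcp_pos: [0.5506, -0.0353, 0.1581]
orientation: [-1.552, 0.276, -0.278]
contact_force: [0.0, 2.2, -0.2]
grip_width: 0.0218
```

```bash
python3 - <<'E'
from h import *
f=r.grab_frame("wrist")
o=r.get_obs(); print(o["clock"],o["tcp_pos"],o["grip_width"],o["contact_force"])
crop(f,0,0,640,400,1,"w5.png")
E
```

```text
4.05 [ 0.55038905 -0.03600725  0.15807565] 0.022306642290134536 [-0.35066461  1.48345299  0.11474224]
```

View pics/w5.png

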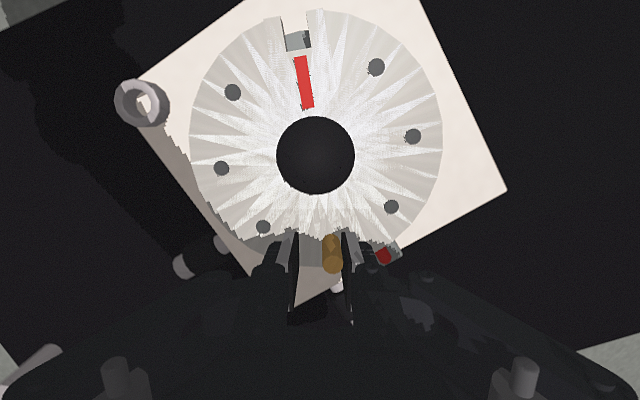

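The stud (332,250) now rests on the right-hand pad (345) and the plate turns with it at about 2 N. Continuing.

Request:
send_rows:
  rows: "-0.0013 -0.0032 0 0 0 -0.07;-0.0015 -0.0031 0 0 0 -0.07;-0.0017 -0.0030 0 0 0 -0.07;-0.0020 -0.0029 0 0 0 -0.07;-0.0021 -0.0027 0 0 0 -0.07;-0.0023 -0.0026 0 0 0 -0.07;-0.0025 -0.0024 0 0 0 -0.07;-0.0026 -0.0022 0 0 0 -0.07;-0.0028 -0.0020 0 0 0 -0.07;-0.0030 -0.0019 0 0 0 -0.07;-0.0030 -0.0016 0 0 0 -0.07;-0.0032 -0.0014 0 0 0 -0.07;-0.0032 -0.0012 0 0 0 -0.07;-0.0033 -0.0009 0 0 0 -0.07"

```text
clock: 5.45
tcp_pos: [0.5166, -0.0666, 0.1581]
orientation: [-1.311, 1.03, -1.032]
contact_force: [0.7, 0.9, -0.9]
grip_width: 0.022
```

```bash
python3 - <<'E'
from h import *
o=r.get_obs(); print(o["clock"],o["tcp_pos"],o["grip_width"],o["contact_force"],o["joints"])
E
```

```text
5.45 [ 0.51657401 -0.06659899  0.15810246] 0.022002326767020984 [ 0.68755228  0.85719746 -0.85245711] [-0.06516508  0.31162763  0.08880045  2.00036097 -0.03768749  0.82882059
  0.28367872]
```

Request:
send_rows:
  rows: "-0.0034 -0.0007 0 0 0 -0.07;-0.0034 -0.0005 0 0 0 -0.07;-0.0035 -0.0003 0 0 0 -0.07;-0.0034 0.0000 0 0 0 -0.07;-0.0035 0.0003 0 0 0 -0.07;-0.0034 0.0005 0 0 0 -0.07;-0.0034 0.0007 0 0 0 -0.07;-0.0033 0.0009 0 0 0 -0.07;-0.0032 0.0012 0 0 0 -0.07;-0.0032 0.0014 0 0 0 -0.07;-0.0030 0.0016 0 0 0 -0.07;-0.0030 0.0019 0 0 0 -0.07;-0.0028 0.0020 0 0 0 -0.07;-0.0026 0.0022 0 0 0 -0.07;-0.0025 0.0024 0 0 0 -0.07;-0.0023 0.0026 0 0 0 -0.07;-0.0021 0.0027 0 0 0 -0.07;-0.0020 0.0029 0 0 0 -0.07;-0.0017 0.0030 0 0 0 -0.07;-0.0015 0.0031 0 0 0 -0.07"

```text
clock: 7.45
tcp_pos: [0.4596, -0.0392, 0.1581]
orientation: [-0.411, 1.995, -1.996]
contact_force: [0.9, -1.1, -0.3]
grip_width: 0.022
```

```bash
python3 - <<'E'
from h import *
f=r.grab_frame("wrist")
o=r.get_obs(); print(o["clock"],o["tcp_pos"],o["grip_width"],o["contact_force"],o["joints"])
crop(f,0,0,640,400,1,"w6.png")
E
```

```text
7.5 [ 0.45929435 -0.03877732  0.15806883] 0.021988995310555627 [ 0.77562397 -1.21525188  1.66049356] [-0.34567473  0.22295589  0.33742051  2.14377368 -0.10365346  0.78747447
 -1.10736854]
```

View pics/w6.png

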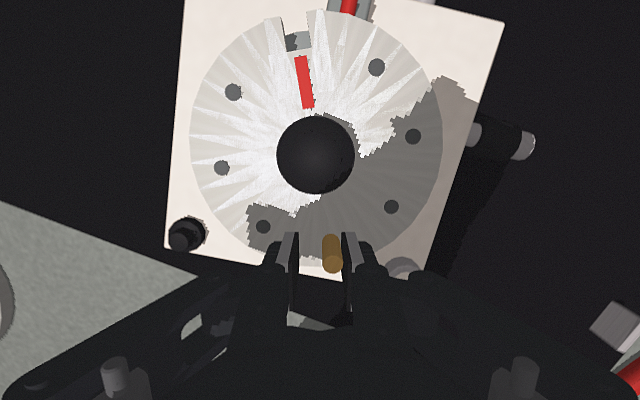

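```bash
cat >> h.py <<'E'
def platefit(f,holes,z):
    H=np.array([onz(f,u,v,z)[:2] for u,v in holes]); c=H.mean(0)
    a=np.degrees(np.arctan2(*(H-c).T[::-1])); b=(a%45); m=np.degrees(np.angle(np.exp(1j*np.radians(8*b)).mean()))/8
    return c,np.linalg.norm(H-c,axis=1),a,m%45
E
python3 - <<'E'
from h import *
f=r.grab_frame("wrist")
import pickle
f2=pickle.load(open("f2.pkl","rb"))
print(platefit(f2,[(200+x/3-.33,30+y/3-.33) for x,y in [(320,109),(349,485),(460,158),(221,443),(191,178),(470,426)]],.148))
c,rr,a,m=platefit(f,[(233,92),(376.5,67),(413,136),(391.5,207),(263.5,227),(222,168)],.148); print(c,rr,a,m)
c=np.array([.5043,-.019])
for u,v,z in [(300,57,.148),(309,108,.148),(299,40,.148),(349,6,.136)]:
    p=onz(f,u,v,z)[:2]-c; print(np.linalg.norm(p),np.degrees(np.arctan2(p[1],p[0])))
crop(f,180,0,280,120,2.8,"w7.png")
E
```

```text
(array([ 0.50410206, -0.01911092]), array([0.04993128, 0.05016322, 0.05017395, 0.04995473, 0.05013565,
       0.05006653]), array([  94.29489417,  -85.85310116,   49.24208201, -130.76200372,
        138.93153493,  -41.02744072]), np.float64(4.137664830637983))
[ 0.50339435 -0.01775133] [0.05024683 0.05013351 0.05000632 0.05023635 0.05023348 0.04994072] [  77.51781158  -12.16294224  -57.13188361 -102.50914456  167.88417367
  122.74304786] 32.723517303337026
0.04578103276594127 34.830079346130454
0.022115930123643227 36.467433038726206
0.05309095700807346 33.618025492844225
0.07198904063269422 11.478387258937978
```

View pics/w7.png

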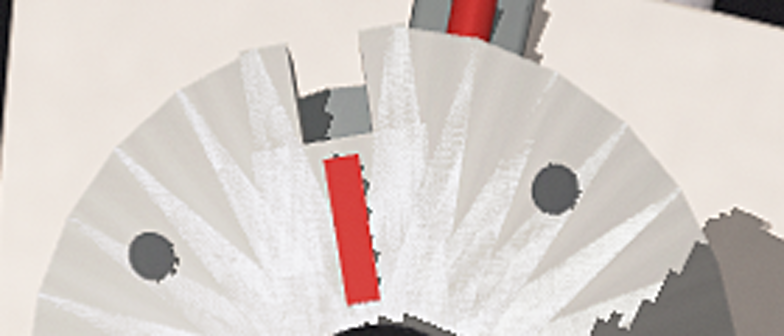

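```bash
python3 - <<'E'
import numpy as np
c=np.array([.5043,-.019]); prev=np.array([.4591,-.0391])
s=[]
for k in range(1,6):
    th=np.radians(-156-4*k); p=np.round(c+.0495*np.array([np.cos(th),np.sin(th)]),4)
    d=p-prev; prev=p; s.append("%.4f %.4f 0 0 0 -0.07"%tuple(d))
print(";".join(s)); print(prev)
E
```

```text
-0.0013 0.0032 0 0 0 -0.07;-0.0011 0.0033 0 0 0 -0.07;-0.0008 0.0033 0 0 0 -0.07;-0.0006 0.0034 0 0 0 -0.07;-0.0004 0.0034 0 0 0 -0.07
[ 0.4549 -0.0225]
```

Request:
send_rows:
  rows: "-0.0013 0.0032 0 0 0 -0.07;-0.0011 0.0033 0 0 0 -0.07;-0.0008 0.0033 0 0 0 -0.07;-0.0006 0.0034 0 0 0 -0.07;-0.0004 0.0034 0 0 0 -0.07;0 0 0 0 0 0;0 0 0 0 0 0"

```text
clock: 8.25
tcp_pos: [0.4544, -0.0226, 0.1575]
orientation: [-0.07, 2.189, -2.188]
contact_force: [-0.6, -0.1, -0.1]
grip_width: 0.0219
```

```bash
python3 - <<'E'
from h import *
f=r.grab_frame("wrist")
o=r.get_obs(); print(o["clock"],o["tcp_pos"],o["grip_width"],o["contact_force"],o["joints"])
crop(f,180,0,280,280,2.1,"w8.png")
import pickle; pickle.dump(f,open("f8.pkl","wb"))
E
```

```text
8.3 [ 0.4542471  -0.02260163  0.1573855 ] 0.021972615776138887 [-0.20153855  0.64992925  0.35774558] [-0.42714893  0.21751397  0.38840716  2.15822909 -0.11617459  0.78508523
 -1.47187805]
```

View pics/w8.png

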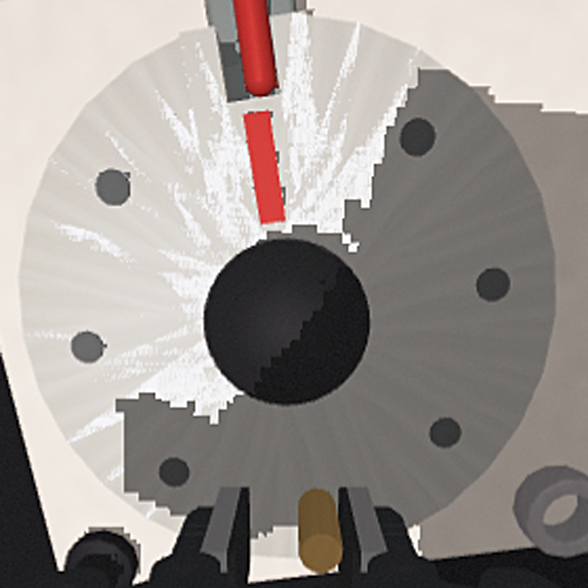

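```bash
python3 - <<'E'
from h import *
import pickle
f=pickle.load(open("f8.pkl","rb"))
crop(f,265,0,80,60,9,"w9.png")
q=lambda x,y:(180+x/2.1-.26,y/2.1-.26)
c,rr,a,m=platefit(f,[q(*p) for p in [(113,187),(417,137),(492,284),(445,432),(174,472),(87,347)]],.148); print(c,rr,a,m)
E
```

```text
[ 0.50408492 -0.01771454] [0.05004765 0.05009798 0.04998868 0.05005913 0.05011805 0.05011183] [  57.42754779  -32.53466203  -77.4816226  -122.43113304  147.53311431
  102.54471123] 12.50965948322945
```

View pics/w9.png

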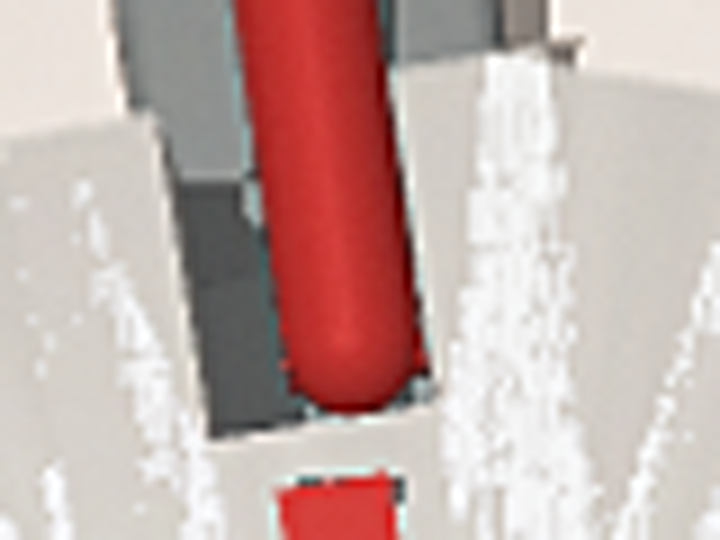

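```bash
python3 - <<'E'
from h import *
import pickle
f=pickle.load(open("f8.pkl","rb")); c=np.array([0.50408,-0.01771]); ph=np.radians(12.51)
ex=np.array([np.cos(ph),np.sin(ph)]); ey=np.array([-ex[1],ex[0]])
for n,x,y,z in [("key",310,10,.136),("key",345,300,.136),("L",160,150,.148),("L",210,435,.148),("R",395,80,.148),("R",438,385,.148),("line",290,490,.148),("lineR",390,480,.148)]:
    p=onz(f,265+x/9-.44,y/9-.44,z)[:2]-c; print(n,p@ex*1e3,p@ey*1e3)
E
```

```text
key 72.06984688813519 -2.492145459524843
key 57.66709143435867 -2.0048665256977363
L 62.815611787360396 6.060988931032964
L 49.30104412558409 5.913131487133348
R 64.11913295296677 -6.326688074979926
R 49.83518818407059 -6.264749705800824
line 46.052818922198384 2.2245801466243362
lineR 45.72733347242556 -3.0547546799016634
```

Request:
send_rows:
  rows: "-0.0001 0.0008 0 0 0 -0.017;-0.0001 0.0008 0 0 0 -0.016;0 0 0 0 0 0;0 0 0 0 0 0;0 0 0 0 0 0"

```text
clock: 8.8
tcp_pos: [0.4542, -0.0211, 0.1574]
orientation: [-0.031, 2.207, -2.207]
contact_force: [1.7, -2.3, -0.5]
grip_width: 0.022
```

```bash
python3 - <<'E'
from h import *
f=r.grab_frame("wrist")
o=r.get_obs(); print(o["clock"],o["tcp_pos"],o["grip_width"],o["contact_force"],o["joints"])
crop(f,180,0,280,280,2.1,"w10.png");crop(f,265,0,80,60,9,"w11.png")
import pickle; pickle.dump(f,open("f10.pkl","wb"))
E
```

```text
8.85 [ 0.45418993 -0.02108611  0.15734084] 0.02224378525522725 [ 0.74125556 -0.71462639  0.97510907] [-0.4355505   0.21751088  0.39392168  2.15900985 -0.11733819  0.78456926
 -1.50969245]
```

View pics/w10.png

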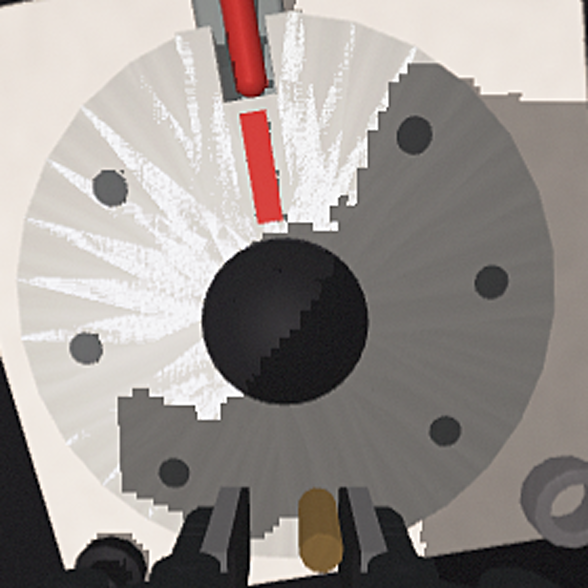

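View pics/w11.png

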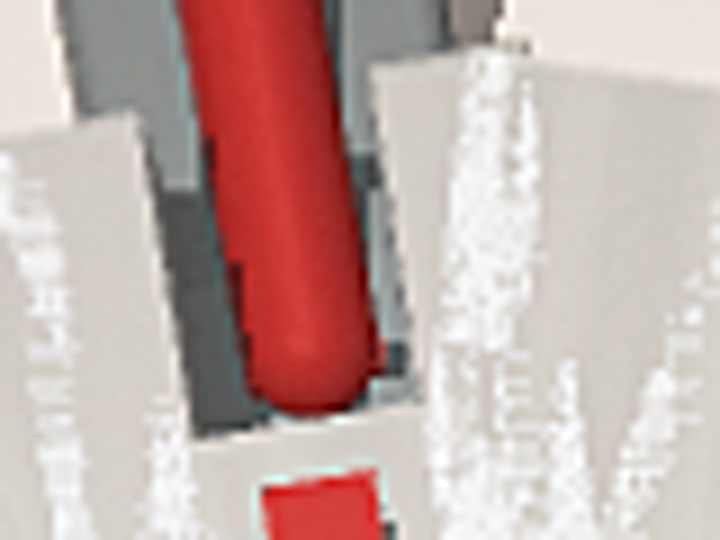

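```bash
python3 - <<'E'
from h import *
import pickle
f=pickle.load(open("f10.pkl","rb"))
q=lambda x,y:(180+x/2.1-.26,y/2.1-.26)
c,rr,a,m=platefit(f,[q(*p) for p in [(110,188),(414,135),(491,282),(445,430),(174,473),(86,348)]],.148); print(c,rr,a,m)
ph=np.radians(m)
ex=np.array([np.cos(ph),np.sin(ph)]); ey=np.array([-ex[1],ex[0]])
for n,x,y,z in [("key",254,10,.136),("key",306,300,.136),("kL",182,10,.132),("kR",325,10,.132),("kL",242,300,.132),("kR",372,300,.132),("L",138,130,.148),("L",195,435,.148),("R",378,80,.148),("R",422,390,.148)]:
    p=onz(f,265+x/9-.44,y/9-.44,z)[:2]-c; print(n,p@ex*1e3,p@ey*1e3)
E
```

```text
[ 0.50416737 -0.01775083] [0.05011033 0.0500831  0.05005426 0.05001288 0.05019683 0.05005423] [  55.91203397  -34.0635211   -79.16608564 -123.92075667  146.0110579
  100.88617629] 10.943150077642407
key 72.30401340022975 -0.42828793226313067
key 57.7771202737462 -0.6757574970539717
kL 74.36326317933238 3.628941964313093
kR 73.07404456963239 -4.246929929809373
kL 59.423039826199414 3.0211275844434833
kR 58.224152182448094 -4.314121880987284
L 63.714705302802294 6.124365323347382
L 49.26245577479019 5.93916782737954
R 63.97025464895868 -6.343325732956055
R 49.46178126592343 -6.143681191633132
```

Request:
send_rows:
  rows: "0 0.0004 0 0 0 -0.008;0 0 0 0 0 0;0 0 0 0 0 0;0 -0.002 0 0 0 0;0 -0.002 0 0 0 0;0 -0.002 0 0 0 0;0 0 0 0 0 0;0 0 0 0 0 0"

```text
clock: 9.65
tcp_pos: [0.454, -0.0266, 0.1573]
orientation: [-0.022, 2.212, -2.212]
contact_force: [-0.1, 0.2, 1.0]
grip_width: 0.0221
```

```bash
python3 - <<'E'
from h import *
f=r.grab_frame("wrist")
o=r.get_obs(); print(o["clock"],o["tcp_pos"],o["grip_width"],o["contact_force"])
crop(f,180,0,280,280,2.1,"w12.png")
import pickle; pickle.dump(f,open("f12.pkl","wb"))
E
```

```text
9.7 [ 0.45407941 -0.02651463  0.15729117] 0.02221475948007109 [ 0.7750953   0.62523951 -0.63826019]
```

View pics/w12.png

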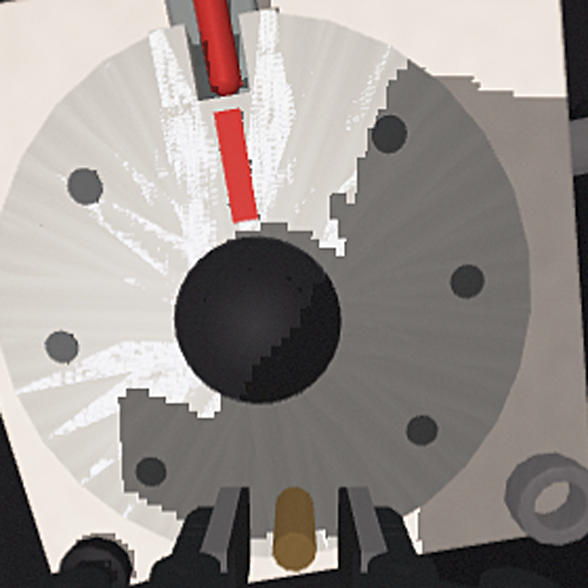

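Request:
send_rows:
  rows: "0 0 0.005 0 0 0;0 0 0.01 0 0 0;0 0 0.015 0 0 0;0 0 0.02 0 0 0;0 0 0.02 0 0 0;0 0 0 0 0 0;0 0 0 0 0 0"

```text
clock: 10.4
tcp_pos: [0.4543, -0.0265, 0.2279]
orientation: [-0.02, 2.211, -2.21]
contact_force: [0.2, 0.2, -0.2]
grip_width: 0.0221
```

```bash
python3 - <<'E'
from h import *
f=r.grab_frame("wrist")
o=r.get_obs(); print(o["clock"],o["tcp_pos"],o["grip_width"],o["contact_force"])
crop(f,220,10,180,220,2.7,"w13.png");crop(f,265,10,80,60,9,"w14.png")
import pickle; pickle.dump(f,open("f13.pkl","wb"))
E
```

```text
10.45 [ 0.45384005 -0.02652912  0.22719736] 0.02187635983411148 [-0.34133414 -0.9437747  -0.19687077]
```

View pics/w13.png

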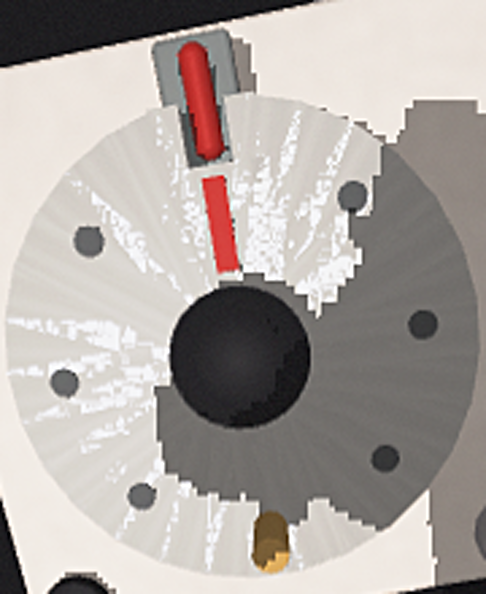

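View pics/w14.png

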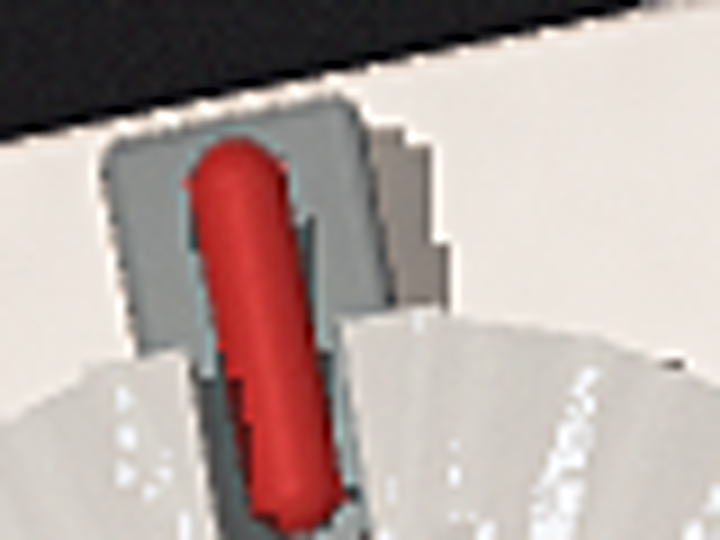

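```bash
python3 - <<'E'
from h import *
import pickle
f=pickle.load(open("f13.pkl","rb"))
q=lambda x,y:(220+x/2.7-.3,10+y/2.7-.3)
c,rr,a,m=platefit(f,[q(*p) for p in [(89,241),(353,196),(423,324),(385,459),(142,496),(64,382)]],.148); print(c,rr,a,m)
ph=np.radians(m)
ex=np.array([np.cos(ph),np.sin(ph)]); ey=np.array([-ex[1],ex[0]])
for n,x,y,z in [("key",239,175,.136),("key",296,490,.136),("L",187,355,.148),("L",218,530,.148),("R",342,325,.148),("R",368,530,.148)]:
    p=onz(f,265+x/9-.44,10+y/9-.44,z)[:2]-c; print(n,p@ex*1e3,p@ey*1e3)
E
```

```text
[ 0.50425111 -0.01783138] [0.05007185 0.05020622 0.05006314 0.05014199 0.04994856 0.05021825] [  55.22409509  -34.70108258  -79.71749252 -124.99835612  145.39846919
  100.20726894] 10.235488065002318
key 78.9803089255299 0.460039142183833
key 55.38143370854178 0.041096175352457395
L 63.998499513318265 6.121688066491628
L 51.3497380399148 6.045678331130506
R 64.20007066752507 -5.984078691579827
R 49.514232725971986 -5.49577418463378
```

Request:
send_rows:
  rows: "0.01 0.002 0 0 0 0;0.015 0.002 0 0 0 0;0.015 0.002 0 0 0 0;0.01 0.0023 0 0 0 0;0 0 0 0 0 0;0 0 0 0 0 0;0 0 0 0 0 0"
  grip: 0

```text
clock: 11.15
tcp_pos: [0.5034, -0.0185, 0.227]
orientation: [-0.023, 2.212, -2.212]
contact_force: [-0.9, 0.3, 0.5]
grip_width: -0.0002
```

Request:
send_rows:
  rows: "0 0 -0.012 0 0 0;0 0 -0.014 0 0 0;0 0 -0.014 0 0 0;0 0 -0.008 0 0 0;0 0 -0.003 0 0 0;0 0 0 0 0 0;0 0 0 0 0 0"

```text
clock: 11.85
tcp_pos: [0.5044, -0.0183, 0.1767]
orientation: [-0.021, 2.211, -2.211]
contact_force: [0.6, -0.7, 0.5]
grip_width: 0.0001
```

```bash
python3 - <<'E'
from h import *
f=r.grab_frame("wrist");g=r.grab_frame("side")
o=r.get_obs(); print(o["clock"],o["tcp_pos"],o["grip_width"],o["contact_force"])
crop(f,120,0,400,400,1.4,"w15.png");crop(g,260,120,160,120,5,"s15.png")
E
```

```text
11.95 [ 0.50452503 -0.01831231  0.17684307] -0.00021067642791093837 [ 0.14336186 -0.58845179 -0.12842824]
```

View pics/w15.png

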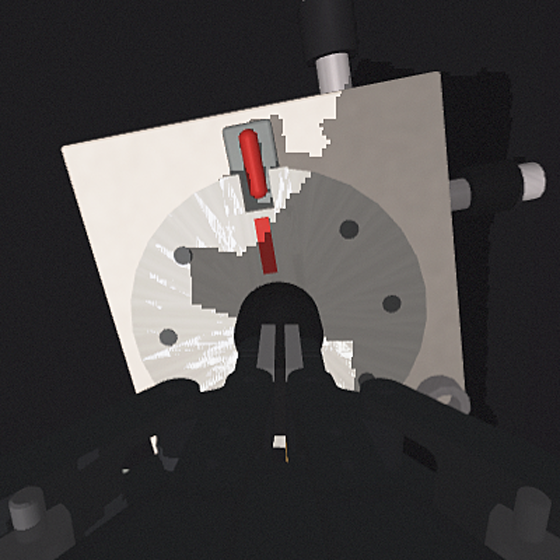

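View pics/s15.png

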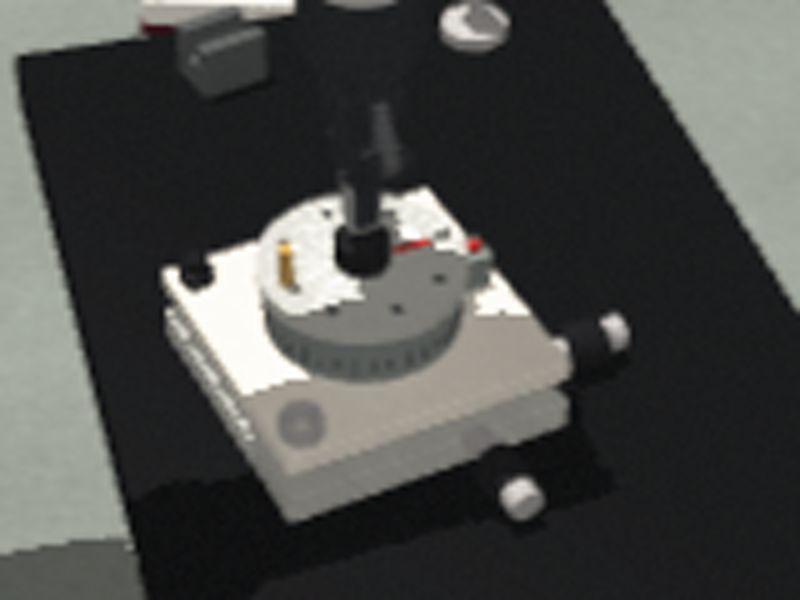

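Request:
send_rows:
  rows: "0 0 -0.001 0 0 0;0 0 -0.001 0 0 0;0 0 -0.001 0 0 0;0 0 -0.001 0 0 0;0 0 -0.001 0 0 0;0 0 -0.001 0 0 0;0 0 -0.001 0 0 0;0 0 -0.001 0 0 0"

```text
clock: 12.75
tcp_pos: [0.5041, -0.0183, 0.1684]
orientation: [-0.022, 2.212, -2.211]
contact_force: [-2.0, 0.0, 4.7]
grip_width: -0.0001
```

Request:
send_rows:
  rows: "0 0 -0.001 0 0 0;0 0 -0.001 0 0 0;0 0 -0.001 0 0 0;0 0 -0.0005 0 0 0"

```text
clock: 13.15
tcp_pos: [0.5041, -0.0183, 0.1647]
orientation: [-0.022, 2.211, -2.212]
contact_force: [-2.3, 0.0, 5.1]
grip_width: -0.0002
```

```bash
python3 - <<'E'
from h import *
f=r.grab_frame("wrist")
o=r.get_obs(); print(o["clock"],o["tcp_pos"],o["contact_force"],o["moment"])
crop(f,120,60,300,250,2.4,"w16.png")
E
```

```text
13.2 [ 0.50413565 -0.01828888  0.16466056] [-1.0577057  -0.0097732   3.48263761] [ 0.08873017  0.27667873 -0.01022842]
```

View pics/w16.png

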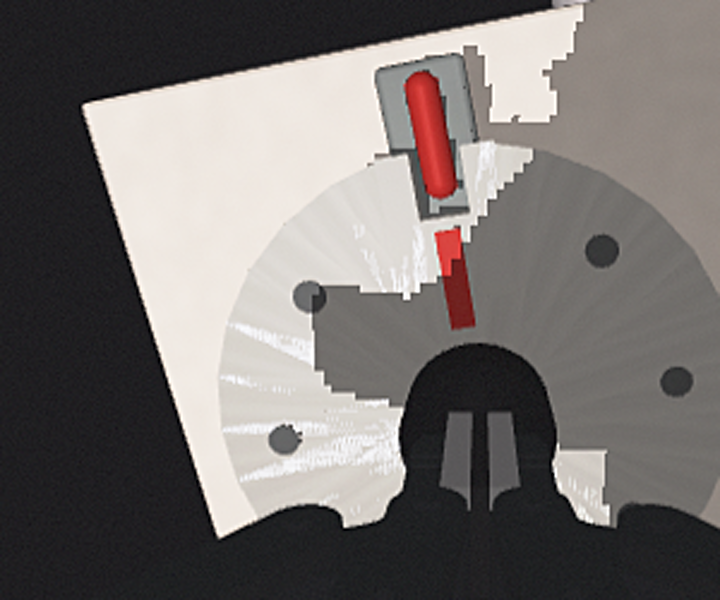

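Request:
send_rows:
  rows: "0 0 -0.0005 0 0 0;0 0 -0.0005 0 0 0;0 0 -0.0005 0 0 0;0 0 0 0 0 0"

```text
clock: 13.6
tcp_pos: [0.5042, -0.0183, 0.1641]
orientation: [-0.022, 2.212, -2.211]
contact_force: [-5.2, -0.0, 13.2]
grip_width: -0.0003
```

Request:
send_rows:
  rows: "0 0 -0.0005 0 0 0;0 0 -0.0003 0 0 0;0 0 0 0 0 0;0 0 0 0 0 0"

```text
clock: 14.0
tcp_pos: [0.5042, -0.0183, 0.164]
orientation: [-0.021, 2.213, -2.211]
contact_force: [-8.3, -0.2, 20.8]
grip_width: -0.0004
```

Request:
send_rows:
  rows: "0 0 0.001 0 0 0;0 0 0.001 0 0 0;0 0 0.004 0 0 0;0 0 0.01 0 0 0;0 0 0.02 0 0 0;0 0 0.03 0 0 0;-0.03 0 0.03 0 0 0;-0.03 -0.01 0 0 0 0;0 0 0 0 0 0;0 0 0 0 0 0"

```text
clock: 15.0
tcp_pos: [0.4441, -0.0284, 0.2592]
orientation: [-0.02, 2.212, -2.21]
contact_force: [0.5, -0.1, -0.8]
grip_width: -0.0001
```

```bash
python3 - <<'E'
from h import *
f=r.grab_frame("wrist");g=r.grab_frame("side");c=r.grab_frame("scene")
o=r.get_obs(); print(o["clock"],o["tcp_pos"],o["contact_force"],o["moment"])
crop(f,220,30,200,150,4,"w17.png");crop(g,260,120,160,120,5,"s17.png");crop(c,0,0,640,400,1,"c17.png");crop(f,0,0,640,400,1,"w17f.png")
import pickle; pickle.dump((f,g,c),open("f17.pkl","wb"))
E
```

```text
15.15 [ 0.44481897 -0.02801718  0.25854229] [0.52788152 0.0468192  0.1044463 ] [-0.02216754 -0.00728146 -0.0311819 ]
```

View pics/w17.png

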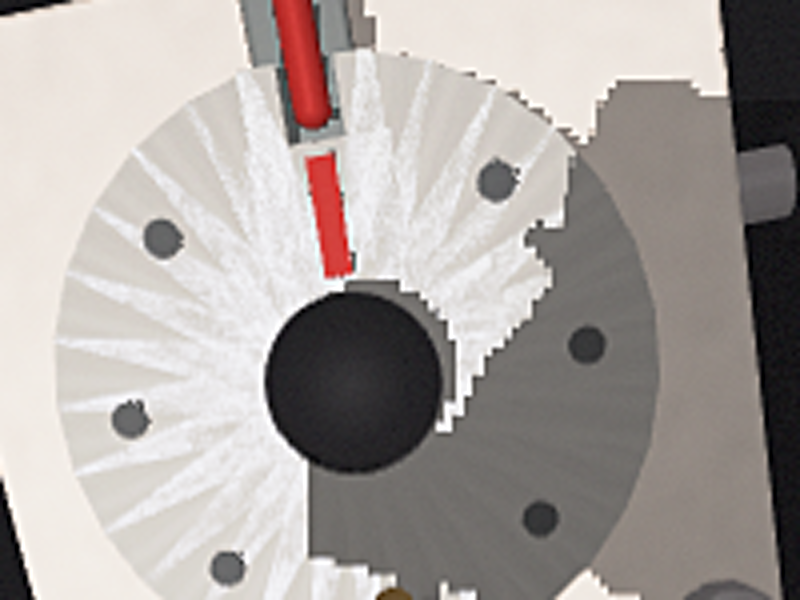

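View pics/s17.png

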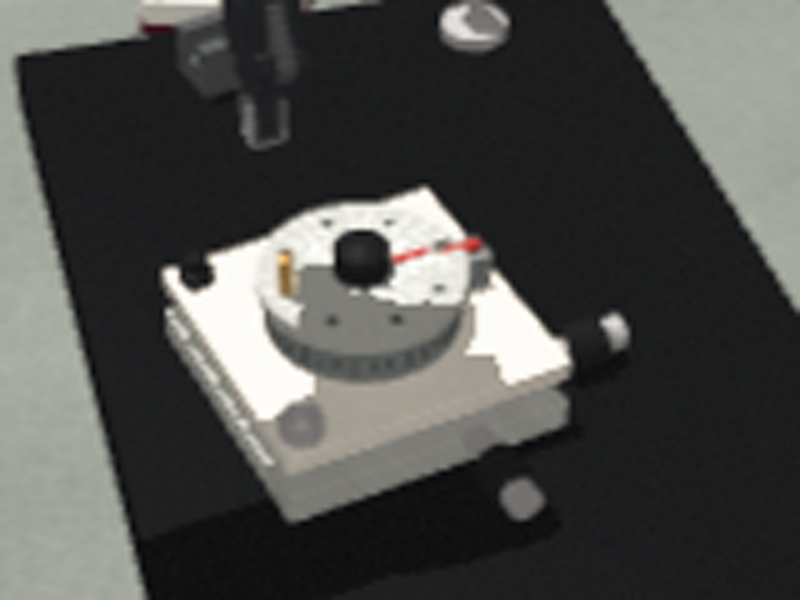

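View pics/c17.png

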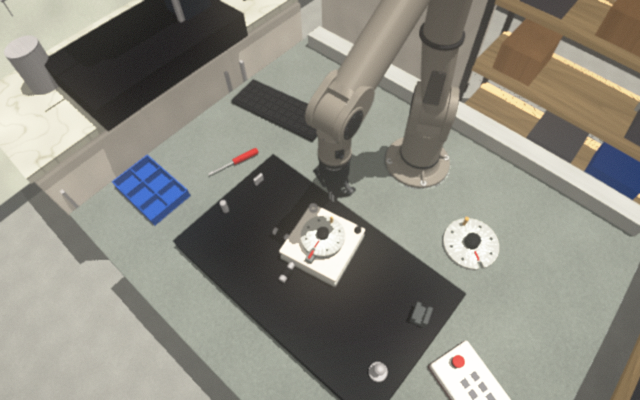

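```bash
python3 - <<'E'
from h import *
import pickle
f,g,s=pickle.load(open("f17.pkl","rb"))
q=lambda x,y:(220+x/4-.375,30+y/4-.375)
for z in (.148,.140,.136):
    c,rr,a,m=platefit(f,[q(*p) for p in [(163,239),(497,181),(587,345),(541,519),(228,568),(131,419)]],z); print(z,c,rr.round(4),rr.mean(),m)
crop(g,300,150,70,55,11,"s18.png")
E
```

```text
0.148 [ 0.50448405 -0.0181605 ] [0.0484 0.0485 0.0484 0.0486 0.0485 0.0484] 0.048480394209708566 10.227731438166227
0.14 [ 0.50434398 -0.01788129] [0.0499 0.0501 0.0499 0.0502 0.05   0.0499] 0.05000776382494338 10.227731438166252
0.136 [ 0.50427394 -0.01774169] [0.0507 0.0508 0.0507 0.0509 0.0508 0.0507] 0.0507714486325608 10.227731438166229
```

View pics/s18.png

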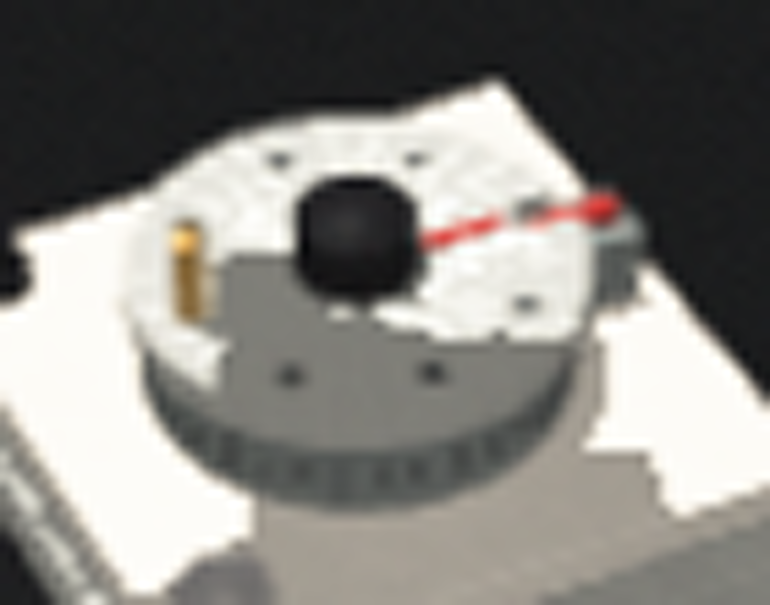

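The plate's top face is at 0.140 m with equal hole radii all round, so it is home and flat. The key stands in the notch and the arm is clear, so I'm handing in.

```bash
python3 -c "
from bench import r
print(r.hand_in(), r.get_obs()['clock'])"
```

```text
the job is handed in; nothing more can be done
the job is handed in; nothing more can be done
```

The index plate is turned onto the red key and pressed fully home, flat on its seat. I handed the job in at about 15 s of the 51 s allowed.

- **Turning:** I set the two fingertips around the brass stud with a loose gap and pushed with one of them, about 174° clockwise, at 1–3 N. Then I backed off the stud before lifting the hand, so the plate was not lifted.
- **Pressing:** With the fingers shut I pressed down on the hub. The collar gave way at about 5 N, and the fingertips stopped at z = 0.164 m, the fully home height, as the force rose to 21 N. I then lifted straight off and moved clear.

**Last checks**
- **Height and flatness:** The hole circle on the plate measures 50.0 mm at z = 0.140 m, the seated height. The six hole radii agree within 0.3 mm, so I see no tilt.
- **Alignment:** The notch was within about 0.5 mm of the key's middle line before pressing. The key stands in the notch in the pictures afterwards.
- **Loose things:** None looked moved in the last pictures. I judged this by eye and did not measure it.

**Disagreements**
- The first picture put the key's heading at 11.7°, but the close views gave about 10.4°. I aligned by the close views, where notch and key show together.
- A side force of about 8 N built up while pressing and went away on release.

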